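# Index the glass-bar carousel and take out the red bar

## Task

Turn the carousel by its black handle until the cup with the red glass bar has clicked in at the yellow pointer, and let go of the handle. Then pull the red bar up out of its cup and stand it in the white crock: lower it gently to the bottom rather than dropping it, and let go. Leave the carousel there, with the emptied cup at the pointer, the other two bars in their cups and the crock upright, and do not push the other things on the table about.

Things in the scene. Friction and masses are not known exactly. Their poses are not given: they have to be found in the camera images.
- carousel (a joint): Turning angle (rad) of the carousel's rotor: 0 at the start, growing anticlockwise seen from above, stops at -0.15 and 2.52. It clicks into a detent every 45 degrees (0, 0.785, 1.571, 2.356); let go, it settles in the nearest. Hardest torque about 0.4 N m. At the start the empty cup is at the pointer; the next three, clockwise from above, hold one bar each, in any order.
- axis (a point): Point on the carousel's fixed vertical turning axis, at the top of its aluminium rotor disc (236 mm across, top 45 mm above the table, on a dark fixed base). The disc carries the handle and four grey upright cups, 45 degrees apart, centres 80 mm from the axis: 40 mm outside, 32 mm inside, inner floor 49 mm and rim 115 mm above the table. x axis: from pointer to axis.
- pickup (a point): The pick-up place: centre of the inner floor of whichever cup stands exactly at the yellow pointer, 80 mm from the axis, 49 mm above the table. Fixed, does not turn.
- pointer (a point): The yellow pointer: a yellow block, 34 mm cube, fixed to the base on the table just outside the rotor; this is the centre of its top, 148 mm from the axis, 34 mm above the table. Fixed, does not turn.
- handle (a point): Centre of the top of the rotor's handle, which turns with the rotor: an upright thin steel rod with a black round grip, 24 mm across and 60 mm tall (from 160 to 220 mm above the table), 100 mm from the axis. Nothing else stands within 100 mm of it on the rotor.
- red_bar: Red glass bar, a round rod 26 mm across and 170 mm long, 0.15 to 0.31 kg; origin at the centre of its lower end, z along it, up. It stands in a cup with 3 mm play all round, 66 mm deep, its top about 219 mm above the table.
- turquoise_bar: Turquoise glass bar, same shape and origin as the red one. It stays in its cup.
- amber_bar: Amber (orange-yellow) glass bar, same shape and origin as the red one. It stays in its cup.
- crock: Heavy white ceramic crock, loose, open at the top: 88 mm outside, 76 mm inside, 95 mm tall, inner floor 8 mm above its underside. Origin at the centre of its underside, z up.
- plates: Stack of two turquoise glass plates, 170 mm across, 27 mm tall, origin under its centre. Bystander, to be left alone
- tumbler: Clear glass tumbler, 66 mm across, 85 mm tall, origin under its centre. Bystander, to be left alone
- carafe: Greenish glass carafe, 110 mm across, 190 mm tall, origin under its centre. Bystander, to be left alone
- jar: Amber glass jar with a steel lid, 76 mm across, 110 mm tall, origin under its centre. Bystander, to be left alone
- wrench: Steel wrench, 160 mm long, lying flat, origin under its middle. Bystander, to be left alone
- carton: Cardboard carton, 120 x 160 x 70 mm, origin under its centre. Bystander, to be left alone
Mind the look-alikes: they are no part of the job. Leave any pink or turquoise look-alike of the crock alone.

How it is judged:
By the outcome, as a careful person would: the job done as asked, in the order asked, and still so for the second after the job is handed in, with the robot touching nothing.
It also fails if it takes over 69 s, if anything falls off the work surface, if the arm or the gripper's body presses on something with over 40 N, if the wrist force passes 120 N, or if a joint passes its speed limit or range.

## Robot

A 6-joint arm with a two-finger parallel gripper is mounted at the origin on the work surface. World frame = base frame: x ahead of the robot, y to its left, z up, the work surface at z = 0. Lengths are in m, angles in rad, forces in N, time in s.
With the tool pointing down it reaches from about 0.3 to 0.775 m from the base axis. Payload 14.6 kg.
Tool frame: the origin (TCP) lies at the very end of the fingers, on their centre line; the grasp point (between the pads) lies 19 mm behind it; z points along the fingers, y is the line along which they close (so a half turn about z gives the same grasp; the last joint's range is limited). The gripper opens to 85 mm and grips with 20 to 120 N. Pads are 22 mm wide; open, the fingers measure 114 mm over their backs; the gripper's body (76 mm by 85 mm) begins 54 mm behind the grasp point. The pads swing forward as they close: fully open they stand 13 mm farther back than shut.
Start: joints at [-1.36, 0.3, 1.521, -0, 1.321, -0.067], TCP at [0.151, -0.529, 0.202] pointing down, gripper open.
Joint ranges: [-3.03, 3.03], [-0.79, 2.21], [0.23, 2.52], [-1.04, 4.18], [0, 3.07], [-2.55, 2.55]. Speed limits (rad/s): [2.22, 2.22, 2.57, 3.14, 3.14, 3.14].

## Interface

Orientations are given as a unit quaternion [w, x, y, z].
In Python, from bench import * gives the robot as it stands. The module is installed in compiled form; this text tells all that it offers.
- The arm moves only by the tool arm_command, never from a script. Its argument "steps" is a list of rows, each a list of 7 numbers: the shift along the tool's x, y, z scaled (see below), then the turn, a rotation vector about the tool's x, y, z scaled (see below), then the closure, from 0 (fully open) to 1 (shut). A call has 1 to 5 rows; each row shifts and turns the commanded pose from where the row before left it, along the tool's axes as they then stand; what a row does not reach is not made up. The controller multiplies each number of a shift by 0.03 m and each number of a turn by 5 degrees. A row lasts 1/10 s, in which the tool goes at most 50 mm and 8.59 degrees, less where a joint would pass 70% of its speed; a pose out of reach is approached as far as the arm can. A call with a number of a shift or a turn outside -1 to 1 is refused whole. A call with a gripper value outside its range is refused whole. The fingers move at their own pace and stop on an object; "grip_force" is the grip in N (left out, the last holds). Time passes only in rows, so rows that do not move let the fingers close. It gives the time, the measured TCP pose, the force, the opening and the grip force at its end, in the units of the state.
- read_state(): the state, without advancing time (a new reading comes with each control period).
- snapshot(name): name is "side" or "top"; returns (picture, depth): 480x640x3 uint8, red, green, blue; 480x640 float32, m along the optical axis (not along the pixel's ray), 0 where there is no reading.
- camera_info(name): a dict with "vertical_fov" (degrees; the focal length in pixels is half the picture's height over the tangent of half this angle, whatever the lens; pixels are square), "cx", "cy" (the principal point, pixels), "k1" (the pictures are not rectified: a ray, as slopes to the right and down, at radius r is drawn at 1 + k1 r^2 times it, then the intrinsics apply), "R" (3x3) and "t" (3): a world point X has camera coordinates R X + t. Camera axes: x right, y down, z forward; pixel columns grow to the right and rows downward; lengths in m; the calibration is good to about 2 mm. A picture is of the moment at which its call begins. camera_info takes no time and is no camera call.
- hand_in(): hands the job in; it is judged then, once.
The state is a dict: "time_s": time; "joint_pos": joint angles; "joint_velocities": joint speeds; "effort": joint torques, N m; "ee_pos": TCP position; "eef_rot": TCP orientation; "force": force on the tool from outside, world axes, zero at the start; "ft_torque": the same for the moment, N m; "grip_width": finger opening in m; "grasp_force": force on a finger pad.
Only numpy, scipy, OpenCV 4.12 (cv2) and the standard library are available. Lean on these libraries where they do the work, as an engineer would, in place of code of your own. Each camera call takes 0.05 s, during which the arm holds its last target. There are 200 camera calls.

## Working session

There is one attempt and no reset: what is moved stays moved. The work goes in short steps, Python scripts to look and compute and a tool call to move; the robot and the scene stay as the last step left them, time stands still between calls to the robot, and variables do not carry over. Pictures are saved under pics/ and viewed, at most 10 in all, crops included, and the job is handed in when it is done.

Besides the shell and the picture viewer there is one more tool, called after ">>>" by a JSON object that holds its "api" and its "payload". arm_command: Moves the arm, as the interface text tells. Its arguments: {"type":"object","properties":{"steps":{"type":"array","items":{"type":"array","items":{"type":"number"}}},"grip_force":{"type":"number"}},"required":["steps"]}

```bash
mkdir -p pics
cat > h.py <<'E'
from bench import *
import numpy as np, cv2
def K(n):
    c=camera_info(n); f=240/np.tan(np.radians(c["vertical_fov"])/2); return c,f
def ray(n,u,v):
    c,f=K(n); d=np.array([(u-c["cx"])/f,(v-c["cy"])/f]); s=d.copy()
    for _ in range(20): s=d/(1+c["k1"]*(s@s))
    R=np.array(c["R"]);t=np.array(c["t"]); return -R.T@t, R.T@np.array([s[0],s[1],1.])
def onz(n,u,v,z):
    o,d=ray(n,u,v); return o+d*(z-o[2])/d[2]
def atdepth(n,u,v,Z):
    o,d=ray(n,u,v); return o+d*Z
def proj(n,X):
    c,f=K(n); p=np.array(c["R"])@X+np.array(c["t"]); s=p[:2]/p[2]; s=s*(1+c["k1"]*(s@s)); return s*f+[c["cx"],c["cy"]]
E
python3 - <<'E'
from h import *
for n in("top","side"):
    p,d=snapshot(n); cv2.imwrite(f"pics/{n}0.png",p[...,::-1]); np.save(f"{n}0.npy",d); np.save(f"{n}0p.npy",p)
    c=camera_info(n); print(n,{k:np.round(v,3).tolist() for k,v in c.items()})
s=read_state(); print(s)
E
```

```text
top {'vertical_fov': 51.526, 'cx': 311.646, 'cy': 238.809, 'k1': -0.11, 'R': [[0.027, -1.0, -0.004], [-0.986, -0.026, -0.167], [0.167, 0.008, -0.986]], 't': [-0.015, 0.59, 1.392]}
side {'vertical_fov': 43.141, 'cx': 316.761, 'cy': 248.153, 'k1': -0.123, 'R': [[0.997, -0.071, 0.012], [-0.048, -0.778, -0.626], [0.053, 0.624, -0.78]], 't': [-0.592, 0.099, 1.565]}
{'time_s': 0.1, 'joint_pos': array([-1.35962991e+00,  3.00425810e-01,  1.52151627e+00, -2.00421391e-05,
        1.32068711e+00, -6.65994978e-02]), 'joint_velocities': array([-0.00128831,  0.00116083, -0.00285252,  0.00107938, -0.00136466,
        0.00063218]), 'effort': array([ 9.64043284e-04, -5.44377816e+01, -3.62370479e+01, -4.63840695e-05,
        3.02564091e-03,  1.98286972e-05]), 'ee_pos': array([ 0.1507571 , -0.52868982,  0.20127359]), 'eef_rot': array([-5.16217781e-04,  9.90370777e-01,  1.38439355e-01, -4.71125275e-05]), 'force': array([-0.2830811 , -0.7517658 , -1.11263895]), 'ft_torque': array([ 0.00554356, -0.01829525,  0.00774156]), 'grasp_force': 0.0, 'grip_width': 0.08537613581425886}
```

View pics/top0.png

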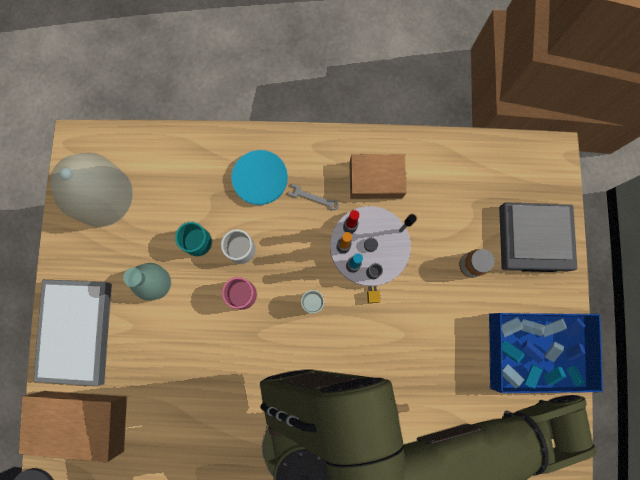

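View pics/side0.png

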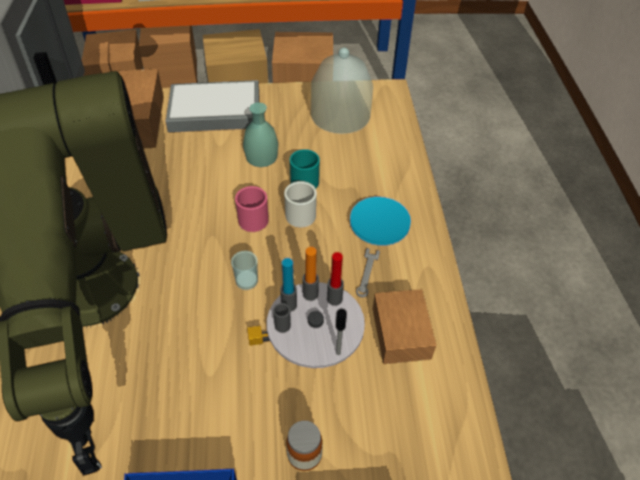

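The top view shows the disc centred near (371,245) and the pointer at (374,297), with the empty cup at (374,271). Going clockwise from there come turquoise (355,262), amber (345,241) and red (352,218), so red needs about +2.356 rad. The handle top is at (410,220).

There are three crock look-alikes: white (238,246), teal (193,239) and pink (239,293). The white one fits the description.

```bash
cat > m.py <<'E'
from h import *
def blob(p,lo,hi,roi):
    h=cv2.cvtColor(p,cv2.COLOR_RGB2HSV); m=cv2.inRange(h,np.array(lo),np.array(hi)); k=np.zeros_like(m); x0,y0,x1,y1=roi; k[y0:y1,x0:x1]=m[y0:y1,x0:x1]
    n,l,s,c=cv2.connectedComponentsWithStats(k); i=1+np.argmax(s[1:,4]); return s[i],c[i],l==i
E
python3 - <<'E'
from m import *
T=np.load("top0p.npy");D=np.load("top0.npy");S=np.load("side0p.npy");DS=np.load("side0.npy")
def tri(a,b):
    o1,d1=ray("top",*a);o2,d2=ray("side",*b); A=np.c_[d1,-d2]; s=np.linalg.lstsq(A,o2-o1,rcond=None)[0]; p,q=o1+s[0]*d1,o2+s[1]*d2; return (p+q)/2,np.linalg.norm(p-q)
# pointer
for n,P,Dp,roi in(("top",T,D,(350,280,400,320)),("side",S,DS,(235,315,280,350))):
    s,c,m=blob(P,(18,120,80),(35,255,255),roi); print(n,"pointer",s,c,onz(n,*c,.03), np.median(Dp[m]))
# disc fit from depth: z map
for n,Dp in(("top",D),("side",DS)):
    c,f=K(n); v,u=np.mgrid[:480,:640]; pts=np.stack([u.ravel(),v.ravel()],1).astype(np.float32).reshape(-1,1,2)
    Km=np.array([[f,0,c["cx"]],[0,f,c["cy"]],[0,0,1]]); un=cv2.undistortPoints(pts,Km,np.array([c["k1"],0,0,0,0])).reshape(-1,2)
    Z=Dp.ravel(); X=np.c_[un*Z[:,None],Z]; W=(X-np.array(c["t"]))@np.array(c["R"]); W[Z==0]=np.nan; W=W.reshape(480,640,3); np.save(f"W{n}.npy",W)
    x,y,w,h=(320,195,105,100) if n=="top" else (260,275,115,95)
    sub=W[y:y+h,x:x+w].reshape(-1,3); k=np.abs(sub[:,2]-.045)<.006; q=sub[k]
    (cx,cy),r=cv2.minEnclosingCircle(np.float32(q[:,:2])); print(n,"disc",cx,cy,r,k.sum(),np.median(q[:,2]))
    # high parts
    for nm,lo,hi in(("red",(0,150,60),(5,255,255)),("amb",(8,150,60),(16,255,255)),("tur",(90,120,60),(110,255,255))):
        s,cc,m=blob(cv2.cvtColor(cv2.cvtColor((T if n=="top" else S),cv2.COLOR_RGB2BGR),cv2.COLOR_BGR2RGB),lo,hi,(330,195,425,290) if n=="top" else (265,240,350,320))
        q=W[m]; print(n,nm,s,cc,"top pts",np.nanmedian(q[q[:,2]>np.nanmax(q[:,2])-.02],0) if len(q) else 0)
    s,cc,m=blob(T if n=="top" else S,(0,0,0),(180,255,45),(398,208,420,226) if n=="top" else (330,300,350,335))
    q=W[m]; print(n,"handle",s,cc,np.nanmedian(q[q[:,2]>.19],0),np.nanmax(q[:,2]))
    x,y,w,h=(215,225,42,45) if n=="top" else (280,178,42,52)
    q=W[y:y+h,x:x+w].reshape(-1,3); q=q[np.abs(q[:,2]-.095)<.006]; print(n,"crock",cv2.minEnclosingCircle(np.float32(q[:,:2])),len(q),cv2.fitEllipse(np.float32(q[:,:2])) )
E
```

```text
top pointer [367 286  14  18 169] [373.52662722 296.04733728] [ 0.43020572 -0.18205622  0.03      ] 1.4301901
side pointer [ 235  315   39   35 1118] [250.62880143 332.54830054] [ 0.42155498 -0.18278586  0.03      ] 1.472374
top disc 0.5910019278526306 -0.19739042222499847 0.15580564737319946 3808 0.04444826977116376
top red [347 216  10  12  39] [351.33333333 221.74358974] top pts [ 0.61785887 -0.10208299  0.20359673]
top amb [340 232  11  17 138] [345.31884058 239.88405797] top pts [ 0.56851078 -0.08807812  0.21841914]
top tur [349 254  14  15 133] [355.70676692 260.68421053] top pts [ 0.51499813 -0.11715011  0.217623  ]
top handle [405 215  11  11  83] [409.6626506  220.03614458] [ 0.62034916 -0.25471725  0.21822784] 0.2271937126749047
top crock ((0.5621914267539978, 0.21340195834636688), 0.04441796615719795) 194 ((0.5617496967315674, 0.21336011588573456), (0.08209139853715897, 0.08255455642938614), 90.39268493652344)
side disc 0.5954157710075378 -0.16728124022483826 0.13642913103103638 4543 0.04493978259552447
side red [330 253  12  35 207] [335.98550725 270.53140097] top pts [ 0.62701878 -0.11276675  0.21734016]
side amb [305 246  12  38 419] [310.45107399 264.11455847] top pts [ 0.56959148 -0.09642291  0.21750109]
side tur [282 259  12  35 350] [287.53428571 276.15142857] top pts [ 0.51626041 -0.12538494  0.21657973]
side handle [336 310  10  21 162] [340.64814815 319.54320988] [ 0.62324399 -0.26684366  0.21605428] 0.2240426057693346
side crock ((0.5599750280380249, 0.20975634455680847), 0.04609813913702965) 211 ((0.5612744092941284, 0.20954112708568573), (0.08187040686607361, 0.08323448896408081), 168.94322204589844)
```

Run:
```python
from h import *
a=cv2.resize(np.load("top0p.npy")[195:310,170:430],None,fx=3,fy=3,interpolation=2); cv2.imwrite("pics/crop1.png",a[...,::-1])
```

```text
(no output)
```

View pics/crop1.png

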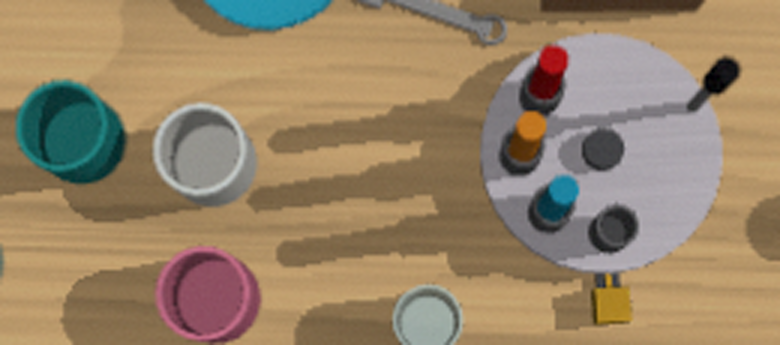

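The enlarged crop confirms it: the red bar is third clockwise from the empty cup, the handle is black, and the white crock sits between the teal and pink ones. Next I refine the axis.

Run:
```python
from m import *
from scipy.optimize import least_squares
C={}
for n in("top","side"):
    P=np.load(f"{n}0p.npy"); W=np.load(f"W{n}.npy"); h=cv2.cvtColor(P,cv2.COLOR_RGB2HSV)
    x,y,w,hh=(322,198,97,95) if n=="top" else (262,275,108,93)
    m=np.zeros((480,640),np.uint8); sub=(h[...,1]<45)&(h[...,2]>70)&(np.abs(W[...,2]-.045)<.01)
    m[y:y+hh,x:x+w]=sub[y:y+hh,x:x+w]; _,l,s,_=cv2.connectedComponentsWithStats(m); m=(l==1+np.argmax(s[1:,4])).astype(np.uint8)
    c=np.vstack(cv2.findContours(m,0,1)[0]); hu=cv2.convexHull(c)[:,0]
    q=np.array([onz(n,u,v,.045)[:2] for u,v in hu]); r=least_squares(lambda p:np.hypot(*(q-p[:2]).T)-p[2],[.55,-.17,.118],loss="soft_l1",f_scale=.002); print(n,"disc",r.x,np.abs(r.fun).mean())
    box={"red":(340,205,362,230),"amb":(338,228,354,252),"tur":(346,250,366,272),"han":(400,210,420,228)} if n=="top" else {"red":(328,248,345,290),"amb":(302,244,320,285),"tur":(278,255,296,298),"han":(333,306,350,335)}
    for k,(a,b,c2,d) in box.items():
        w=W[b:d,a:c2].reshape(-1,3); w=w[np.abs(w[:,2]-.2195)<.005]; print(n,k,np.round(w.mean(0),4),len(w),"ext",np.round(np.ptp(w,0)[:2],3)); C.setdefault(k,[]).append(w.mean(0)[:2])
    x,y,w_,h_=(360,282,28,26) if n=="top" else (244,318,24,28)
    w=W[y:y+h_,x:x+w_].reshape(-1,3); w=w[np.abs(w[:,2]-.034)<.004]; print(n,"ptr",np.round(w.mean(0),4),len(w),np.ptp(w,0)); C.setdefault("ptr",[]).append(w.mean(0)[:2])
M={k:np.mean(v,0) for k,v in C.items()}; print(M)
def f(p):
    a=lambda r,t:p[:2]+r*np.array([np.cos(t),np.sin(t)])
    return np.r_[[ (a(148,0+0)*0).sum() ]]*0 if 0 else np.concatenate([a(.148,p[2])-M["ptr"],a(.08,p[2]-np.pi/4)-M["tur"],a(.08,p[2]-np.pi/2)-M["amb"],a(.08,p[2]-3*np.pi/4)-M["red"],a(.1,p[3])-M["han"]])
r=least_squares(f,[.55,-.18,np.pi,.8,]);print(r.x,np.round(r.fun*1e3,1))
```

```text
top disc [ 0.57656098 -0.16886322  0.1170736 ] 0.00034302033519392793
top red [ 0.6283 -0.1075  0.2184] 70 ext [0.024 0.023]
top amb [ 0.57   -0.0891  0.2188] 76 ext [0.024 0.024]
top tur [ 0.5163 -0.1177  0.2184] 73 ext [0.024 0.023]
top han [ 0.6233 -0.2579  0.219 ] 58 ext [0.022 0.021]
top ptr [ 0.4311 -0.1829  0.0336] 117 [0.05264035 0.06382937 0.00780133]
side disc [ 0.57716565 -0.17405025  0.11741029] 0.0006911803369185088
side red [ 0.6279 -0.1106  0.2183] 89 ext [0.025 0.028]
side amb [ 0.5697 -0.093   0.2184] 87 ext [0.023 0.029]
side tur [ 0.516  -0.1204  0.2182] 88 ext [0.025 0.026]
side han [ 0.6233 -0.2612  0.2187] 86 ext [0.021 0.023]
side ptr [ 0.431  -0.1849  0.0339] 151 [0.04577535 0.03892237 0.00794474]
{'red': array([ 0.62808312, -0.10903259]), 'amb': array([ 0.56983282, -0.09103597]), 'tur': array([ 0.51614452, -0.11907812]), 'han': array([ 0.62332816, -0.25955543]), 'ptr': array([ 0.43102862, -0.18388262])}
[ 0.57761899 -0.1704296   3.23468178 -1.09691284] [-0.8 -0.3 -0.1 -0.3  0.3  0.3  0.6  0.2 -0.1  0.1]
```

Axis is at (0.5776, −0.1704), with geometry residuals under 1 mm. The handle is at (0.623, −0.260), at −62.9°, and needs to turn 135° anticlockwise. First I move above it.

>>> {"api": "arm_command", "payload": {"steps": [[0.88,-0.215,-0.43,0,0,0,0],[0.88,-0.215,-0.43,0,0,0,0],[0.88,-0.215,-0.43,0,0,0,0],[0.88,-0.215,-0.43,0,0,0,0],[0.88,-0.215,-0.43,0,0,0,0]], "grip_force": 20}}

```text
time_s: 0.6
ee_pos: [0.2697, -0.4609, 0.2665]
eef_rot: [-0.0, 0.99, 0.138, -0.0]
force: [0.0, -0.2, 1.1]
grip_width: 0.0851
grasp_force: 0.0
```

>>> {"api": "arm_command", "payload": {"steps": [[0.88,-0.215,0,0,0,0,0],[0.88,-0.215,0,0,0,0,0],[0.88,-0.215,0,0,0,0,0],[0.88,-0.215,0,0,0,0,0],[0.88,-0.215,0,0,0,0,0]]}}

```text
time_s: 1.1
ee_pos: [0.3878, -0.3937, 0.266]
eef_rot: [-0.0, 0.99, 0.138, -0.0]
force: [1.2, -0.7, -0.3]
grip_width: 0.0853
grasp_force: 0.0
```

>>> {"api": "arm_command", "payload": {"steps": [[0.88,-0.215,0,0,0,0,0],[0.88,-0.215,0,0,0,0,0],[0.88,-0.215,0,0,0,0,0],[0.88,-0.215,0,0,0,0,0],[0.88,-0.215,0,0,0,0,0]]}}

```text
time_s: 1.6
ee_pos: [0.5059, -0.3265, 0.2659]
eef_rot: [-0.0, 0.99, 0.138, -0.0]
force: [-0.0, 0.1, -0.2]
grip_width: 0.0856
grasp_force: 0.0
```

>>> {"api": "arm_command", "payload": {"steps": [[0.88,-0.215,0,0,0,0,0],[0.88,-0.215,0,0,0,0,0],[0.88,-0.215,0,0,0,0,0],[0.88,-0.215,0,0,0,0,0],[0.88,-0.215,0,0,0,0,0]]}}

```text
time_s: 2.1
ee_pos: [0.624, -0.2593, 0.2658]
eef_rot: [-0.0, 0.99, 0.138, -0.0]
force: [-0.8, -0.8, -0.4]
grip_width: 0.0855
grasp_force: 0.0
```

>>> {"api": "arm_command", "payload": {"steps": [[0,0,0,0,0,1,0],[0,0,0,0,0,1,0],[0,0,0,0,0,1,0],[0,0,0,0,0,1,0],[0,0,0,0,0,1,0]]}}

```text
time_s: 2.6
ee_pos: [0.6231, -0.26, 0.2657]
eef_rot: [-0.0, 0.997, -0.081, -0.0]
force: [-0.3, -0.7, -0.5]
grip_width: 0.0854
grasp_force: 0.0
```

>>> {"api": "arm_command", "payload": {"steps": [[0,0,0,0,0,1,0],[0,0,0,0,0,1,0],[0,0,0,0,0,1,0],[0,0,0,0,0,1,0],[0,0,0,0,0,1,0]]}}

```text
time_s: 3.1
ee_pos: [0.6231, -0.26, 0.2658]
eef_rot: [-0.0, 0.956, -0.295, -0.0]
force: [-0.1, -0.0, 0.0]
grip_width: 0.0854
grasp_force: 0.0
```

>>> {"api": "arm_command", "payload": {"steps": [[0,0,0,0,0,1,0],[0,0,0,0,0,1,0],[0,0,0,0,0,1,0],[0,0,0,0,0,1,0],[0,0,0,0,0,0.8,0]]}}

```text
time_s: 3.6
ee_pos: [0.6231, -0.26, 0.2658]
eef_rot: [0.0, 0.873, -0.487, -0.0]
force: [0.5, 0.1, -0.7]
grip_width: 0.0859
grasp_force: 0.0
```

>>> {"api": "arm_command", "payload": {"steps": [[0,0,0,0,0,0.9,0],[0,0,0,0,0,0,0]]}}

```text
time_s: 3.8
ee_pos: [0.6231, -0.26, 0.2658]
eef_rot: [0.0, 0.854, -0.52, -0.0]
force: [-0.4, -0.1, 0.8]
grip_width: 0.0855
grasp_force: 0.0
```

```bash
cat > st.py <<'E'
from h import *
s=read_state();q=s["eef_rot"];print(round(s["time_s"],2),s["ee_pos"].round(4),"yaw",round(np.degrees(2*np.arctan2(q[2],q[1])),2),"j",s["joint_pos"].round(2))
E
python3 st.py
```

```text
3.8 [ 0.6231 -0.26    0.2658] yaw -62.66 j [-0.45  0.56  1.    0.    1.57  2.21]
```

>>> {"api": "arm_command", "payload": {"steps": [[0,0,0.6,0,0,0,0],[0,0,0.6,0,0,0,0],[0,0,0.6,0,0,0,0],[0,0,0.6,0,0,0,0],[0,0,0.6,0,0,0,0]]}}

```text
time_s: 4.3
ee_pos: [0.6231, -0.26, 0.1753]
eef_rot: [0.0, 0.855, -0.518, -0.0]
force: [0.8, 0.1, 0.3]
grip_width: 0.0852
grasp_force: 0.0
```

>>> {"api": "arm_command", "payload": {"steps": [[0,0,0,0,0,0,1],[0,0,0,0,0,0,1],[0,0,0,0,0,0,1],[0,0,0,0,0,0,1],[0,0,0,0,0,0,1]], "grip_force": 20}}

```text
time_s: 4.8
ee_pos: [0.6236, -0.2602, 0.1776]
eef_rot: [-0.0, 0.855, -0.519, 0.001]
force: [0.3, -0.3, 5.2]
grip_width: 0.0228
grasp_force: 19.6
```

>>> {"api": "arm_command", "payload": {"steps": [[0,0,0,0,0,0,1],[0,0,0,0,0,0,1]]}}

```text
time_s: 5.0
ee_pos: [0.6236, -0.2601, 0.1776]
eef_rot: [-0.0, 0.855, -0.519, 0.001]
force: [0.7, 0.2, 5.7]
grip_width: 0.0228
grasp_force: 19.7
```

The handle is gripped at about 23 mm. Now I turn it, 5° per row.

>>> {"api": "arm_command", "payload": {"steps": [[-0.013,-0.29,0,0,0,-1,1],[-0.013,-0.29,0,0,0,-1,1],[-0.013,-0.29,0,0,0,-1,1],[-0.013,-0.29,0,0,0,-1,1],[-0.013,-0.29,0,0,0,-1,1]]}}

```text
time_s: 5.5
ee_pos: [0.6573, -0.2332, 0.1776]
eef_rot: [0.001, 0.947, -0.321, 0.002]
force: [6.0, -5.6, 4.7]
grip_width: 0.023
grasp_force: 19.9
```

```bash
cat >> st.py <<'E'
d=s["ee_pos"][:2]-[.5776,-.1704]; print("r",np.hypot(*d).round(4),"ang",np.degrees(np.arctan2(d[1],d[0])).round(2),s["force"].round(1))
E
python3 st.py
```

```text
5.5 [ 0.6573 -0.2332  0.1776] yaw -37.42 j [-0.39  0.66  1.06 -0.    1.42  1.83]
r 0.1015 ang -38.27 [ 6.  -5.6  4.7]
```

>>> {"api": "arm_command", "payload": {"steps": [[-0.013,-0.29,0,0,0,-1,1],[-0.013,-0.29,0,0,0,-1,1],[-0.013,-0.29,0,0,0,-1,1],[-0.013,-0.29,0,0,0,-1,1],[-0.013,-0.29,0,0,0,-1,1]]}}

```text
time_s: 6.0
ee_pos: [0.6769, -0.1936, 0.1777]
eef_rot: [0.001, 0.994, -0.108, 0.004]
force: [17.8, -5.4, 0.4]
grip_width: 0.0226
grasp_force: 19.7
```

>>> {"api": "arm_command", "payload": {"steps": [[-0.013,-0.29,0,0,0,-1,1],[-0.013,-0.29,0,0,0,-1,1],[-0.013,-0.29,0,0,0,-1,1],[-0.013,-0.29,0,0,0,-1,1],[-0.013,-0.29,0,0,0,-1,1]]}}

```text
time_s: 6.5
ee_pos: [0.6769, -0.1493, 0.1777]
eef_rot: [0.001, 0.994, 0.11, 0.004]
force: [15.8, 2.2, 1.6]
grip_width: 0.0228
grasp_force: 20.0
```

```bash
python3 st.py
```

```text
6.5 [ 0.6769 -0.1493  0.1777] yaw 12.67 j [-0.27  0.64  1.08  0.    1.41  1.08]
r 0.1015 ang 11.99 [15.8  2.2  1.6]
```

>>> {"api": "arm_command", "payload": {"steps": [[0,-0.29,0,0,0,-1,1],[0,-0.29,0,0,0,-1,1],[0,-0.29,0,0,0,-1,1],[0,-0.29,0,0,0,-1,1],[0,-0.29,0,0,0,-1,1]]}}

```text
time_s: 7.0
ee_pos: [0.6589, -0.1097, 0.1776]
eef_rot: [0.001, 0.947, 0.323, 0.001]
force: [3.4, -1.9, 4.9]
grip_width: 0.0231
grasp_force: 20.3
```

>>> {"api": "arm_command", "payload": {"steps": [[-0.013,-0.29,0,0,0,-1,1],[-0.013,-0.29,0,0,0,-1,1],[-0.013,-0.29,0,0,0,-1,1],[-0.013,-0.29,0,0,0,-1,1],[-0.013,-0.29,0,0,0,-1,1]]}}

```text
time_s: 7.5
ee_pos: [0.6254, -0.0811, 0.1775]
eef_rot: [0.0, 0.854, 0.52, 0.001]
force: [0.7, 5.8, 7.3]
grip_width: 0.0229
grasp_force: 20.4
```

```bash
python3 st.py
```

```text
7.5 [ 0.6254 -0.0811  0.1775] yaw 62.67 j [-0.19  0.5   1.3   0.    1.34  0.29]
r 0.1013 ang 61.84 [0.7 5.8 7.3]
```

>>> {"api": "arm_command", "payload": {"steps": [[-0.013,-0.29,0,0,0,-1,1],[-0.013,-0.29,0,0,0,-1,1],[0,0,0,0,0,0,1],[0,0,0,0,0,0,1]]}}

```text
time_s: 7.9
ee_pos: [0.6095, -0.0744, 0.1776]
eef_rot: [0.0, 0.807, 0.591, 0.001]
force: [2.2, 7.2, 5.5]
grip_width: 0.0226
grasp_force: 20.5
```

```bash
python3 st.py
```

```text
7.9 [ 0.6095 -0.0744  0.1776] yaw 72.48 j [-0.18  0.46  1.36  0.    1.32  0.12]
r 0.1011 ang 71.61 [2.2 7.2 5.5]
```

>>> {"api": "arm_command", "payload": {"steps": [[0,0,0,0,0,0,0],[0,0,0,0,0,0,0],[0,0,0,0,0,0,0],[0,0,0,0,0,0,0],[0,0,0,0,0,0,0]]}}

```text
time_s: 8.4
ee_pos: [0.6089, -0.0757, 0.1762]
eef_rot: [-0.0, 0.807, 0.591, -0.0]
force: [-0.3, -0.2, 0.5]
grip_width: 0.0852
grasp_force: 0.0
```

>>> {"api": "arm_command", "payload": {"steps": [[0,0,-0.66,0,0,0,0],[0,0,-0.66,0,0,0,0],[0,0,-0.66,0,0,0,0],[0,0,-0.66,0,0,0,0],[0,0,-0.66,0,0,0,0]]}}

```text
time_s: 8.9
ee_pos: [0.6089, -0.0756, 0.2761]
eef_rot: [-0.0, 0.807, 0.591, -0.0]
force: [0.6, 0.8, -0.0]
grip_width: 0.0852
grasp_force: 0.0
```

>>> {"api": "arm_command", "payload": {"steps": [[0,0,0,0,0,-1,0],[0,0,0,0,0,-1,0],[0,0,0,0,0,-1,0],[0,0,0,0,0,-1,0],[0,0,0,0,0,-1,0]]}}

```text
time_s: 9.4
ee_pos: [0.609, -0.0756, 0.2752]
eef_rot: [-0.0, 0.659, 0.753, -0.0]
force: [-0.3, -0.7, -0.3]
grip_width: 0.0852
grasp_force: 0.0
```

```bash
python3 st.py
cat > w.py <<'E'
from m import *
def cloud(n,Dp):
    c,f=K(n); v,u=np.mgrid[:480,:640]; pts=np.stack([u.ravel(),v.ravel()],1).astype(np.float32).reshape(-1,1,2)
    Km=np.array([[f,0,c["cx"]],[0,f,c["cy"]],[0,0,1]]); un=cv2.undistortPoints(pts,Km,np.array([c["k1"],0,0,0,0])).reshape(-1,2)
    Z=Dp.ravel(); X=np.c_[un*Z[:,None],Z]; W=(X-np.array(c["t"]))@np.array(c["R"]); W[Z==0]=np.nan; return W.reshape(480,640,3)
E
python3 - <<'E'
from w import *
ims=[]
for n in("top","side"):
    p,d=snapshot(n); W=cloud(n,d); h=cv2.cvtColor(p,cv2.COLOR_RGB2HSV)
    x,y,w,hh=(270,190,160,120) if n=="top" else (210,220,200,150); ims.append(cv2.resize(p[y:y+hh,x:x+w],(400,300),interpolation=2))
    for k,lo,hi in(("red",0,5),("amb",8,16),("tur",92,108)):
        m=(h[...,0]>=lo)&(h[...,0]<=hi)&(h[...,1]>120)&(np.abs(W[...,2]-.2195)<.005)&(np.hypot(W[...,0]-.5776,W[...,1]+.1704)<.12)
        q=W[m]; a=q.mean(0); print(n,k,len(q),a.round(4),np.degrees(np.arctan2(a[1]+.1704,a[0]-.5776)).round(1)%360,np.hypot(a[0]-.5776,a[1]+.1704).round(4),np.ptp(q,0)[:2].round(3) if len(q) else 0)
cv2.imwrite("pics/after.png",np.hstack(ims)[...,::-1])
E
```

```text
9.4 [ 0.609  -0.0756  0.2752] yaw 97.62 j [-0.18  0.41  1.21 -0.    1.52 -0.32]
r 0.0998 ang 71.69 [-0.3 -0.7 -0.3]
top red 8 [ 0.4969 -0.1761  0.2183] 184.0 0.0809 [0.015 0.021]
top amb 67 [ 0.5249 -0.2312  0.2189] 229.1 0.0804 [0.023 0.023]
top tur 64 [ 0.5835 -0.2484  0.2191] 274.3 0.0782 [0.022 0.023]
side red 48 [ 0.4985 -0.1789  0.2182] 186.2 0.0795 [0.022 0.026]
side amb 102 [ 0.5261 -0.2297  0.2183] 229.0 0.0786 [0.128 0.18 ]
side tur 97 [ 0.5838 -0.2521  0.2183] 274.4 0.0819 [0.024 0.027]
```

View pics/after.png

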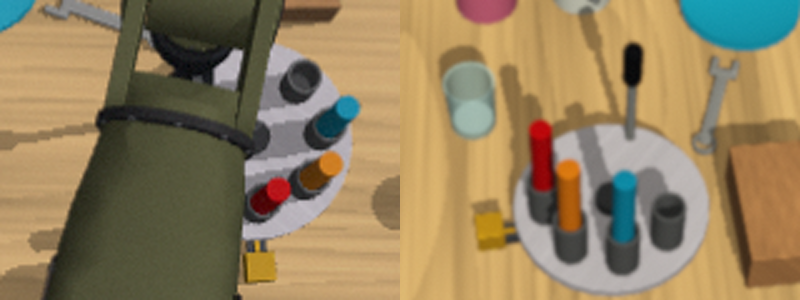

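The red bar is now at the pointer, amber is next to it, and the handle is released. Next I move over the red bar and lower.

>>> {"api": "arm_command", "payload": {"steps": [[-0.576,-0.823,0,0,0,0,0],[-0.576,-0.823,0,0,0,0,0],[-0.576,-0.823,0,0,0,0,0],[-0.576,-0.823,0,0,0,0,0],[-0.576,-0.823,0,0,0,0,0]]}}

```text
time_s: 10.0
ee_pos: [0.4967, -0.1778, 0.2753]
eef_rot: [0.0, 0.661, 0.75, 0.0]
force: [0.3, -0.3, 0.1]
grip_width: 0.0857
grasp_force: 0.0
```

>>> {"api": "arm_command", "payload": {"steps": [[0,0,0,0,0,0,0],[0,0,0,0,0,0,0]]}}

```text
time_s: 10.2
ee_pos: [0.4977, -0.1774, 0.2756]
eef_rot: [0.0, 0.661, 0.75, 0.0]
force: [0.4, 1.2, 0.3]
grip_width: 0.0848
grasp_force: 0.0
```

```bash
python3 st.py;python3 - <<'E'
from w import *
p,d=snapshot("side"); W=cloud("side",d); h=cv2.cvtColor(p,cv2.COLOR_RGB2HSV)
m=((h[...,0]<=5)&(h[...,1]>120)&(np.abs(W[...,2]-.2195)<.005)&(np.hypot(W[...,0]-.498,W[...,1]+.178)<.04)); q=W[m];print(len(q),q.mean(0),np.ptp(q,0))
E
```

```text
10.2 [ 0.4977 -0.1774  0.2756] yaw 97.24 j [-0.41  0.2   1.47  0.    1.47 -0.54]
r 0.0802 ang -175.0 [0.4 1.2 0.3]
55 [ 0.49816594 -0.17817885  0.21801172] [0.02175693 0.0242505  0.00950199]
```

>>> {"api": "arm_command", "payload": {"steps": [[0,0,0.7,0,0,0,0],[0,0,0.7,0,0,0,0],[0,0,0.7,0,0,0,0],[0,0,0.7,0,0,0,0],[0,0,0.7,0,0,0,0]]}}

```text
time_s: 10.75
ee_pos: [0.4983, -0.1763, 0.1692]
eef_rot: [-0.0, 0.66, 0.751, 0.0]
force: [1.0, -0.2, -0.2]
grip_width: 0.0855
grasp_force: 0.0
```

>>> {"api": "arm_command", "payload": {"steps": [[0,0,0,0,0,0,1],[0,0,0,0,0,0,1],[0,0,0,0,0,0,1],[0,0,0,0,0,0,1],[0,0,0,0,0,0,1]], "grip_force": 40}}

```text
time_s: 11.25
ee_pos: [0.4983, -0.1773, 0.1714]
eef_rot: [0.001, 0.66, 0.751, 0.0]
force: [-0.4, -0.3, 5.0]
grip_width: 0.0245
grasp_force: 39.1
```

>>> {"api": "arm_command", "payload": {"steps": [[0,0,0,0,0,0,1],[0,0,0,0,0,0,1]]}}

```text
time_s: 11.45
ee_pos: [0.4982, -0.1774, 0.1714]
eef_rot: [0.001, 0.66, 0.751, 0.0]
force: [0.0, -0.4, 6.4]
grip_width: 0.0244
grasp_force: 39.2
```

```bash
python3 st.py
```

```text
11.45 [ 0.4982 -0.1774  0.1714] yaw 97.41 j [-0.41  0.28  1.62  0.    1.24 -0.54]
r 0.0797 ang -174.98 [ 0.  -0.4  6.4]
```

>>> {"api": "arm_command", "payload": {"steps": [[0,0,-0.3,0,0,0,1],[0,0,-0.3,0,0,0,1],[0,0,-0.3,0,0,0,1],[0,0,-0.3,0,0,0,1],[0,0,-0.3,0,0,0,1]]}}

```text
time_s: 11.95
ee_pos: [0.4977, -0.1772, 0.2162]
eef_rot: [0.0, 0.66, 0.751, 0.0]
force: [-0.2, -0.2, -2.1]
grip_width: 0.024
grasp_force: 39.5
```

>>> {"api": "arm_command", "payload": {"steps": [[0,0,-0.4,0,0,0,1],[0,0,-0.4,0,0,0,1],[0,0,-0.4,0,0,0,1],[0,0,-0.4,0,0,0,1],[0,0,-0.4,0,0,0,1]]}}

```text
time_s: 12.45
ee_pos: [0.4977, -0.1772, 0.2764]
eef_rot: [0.0, 0.66, 0.751, 0.0]
force: [0.5, -0.8, -2.3]
grip_width: 0.0243
grasp_force: 39.5
```

```bash
python3 st.py
python3 - <<'E'
from w import *
for n in("side","top"):
    p,d=snapshot(n); W=cloud(n,d); h=cv2.cvtColor(p,cv2.COLOR_RGB2HSV)
    m=((h[...,0]<=5)&(h[...,1]>120)&(np.hypot(W[...,0]-.498,W[...,1]+.178)<.06)); q=W[m]
    if len(q)<5: print(n,len(q));continue
    print(n,len(q),"z",q[:,2].min(),q[:,2].max())
    for z in np.arange(.13,.34,.02):
        k=q[np.abs(q[:,2]-z)<.01]
        if len(k)>3: print(z.round(2),k.mean(0).round(4),len(k))
    if n=="side": cv2.imwrite("pics/lift.png",cv2.resize(p[190:350,210:410],(600,480),interpolation=2)[...,::-1])
E
```

```text
12.45 [ 0.4977 -0.1772  0.2764] yaw 97.42 j [-0.41  0.2   1.47 -0.    1.47 -0.54]
r 0.0802 ang -175.16 [ 0.5 -0.8 -2.3]
side 353 z 0.11294685540371778 0.33913208988230203
0.15 [ 0.4987 -0.1874  0.1555] 11
0.17 [ 0.4969 -0.1888  0.1695] 31
0.19 [ 0.497  -0.1866  0.1898] 35
0.21 [ 0.4979 -0.1879  0.2098] 32
0.23 [ 0.4991 -0.1879  0.2301] 36
0.25 [ 0.4962 -0.1881  0.2498] 27
0.27 [ 0.4971 -0.188   0.2703] 44
0.29 [ 0.497  -0.1881  0.2903] 42
0.31 [ 0.4981 -0.1859  0.3117] 43
0.33 [ 0.4972 -0.1779  0.3236] 51
top 35 z 0.16869873738838964 0.2897165002252009
0.17 [ 0.4919 -0.1687  0.173 ] 7
0.19 [ 0.4913 -0.1677  0.1889] 6
0.21 [ 0.4906 -0.1691  0.2081] 4
0.23 [ 0.491  -0.168   0.2269] 4
0.25 [ 0.4917 -0.1673  0.2506] 7
0.27 [ 0.4873 -0.1704  0.2679] 5
```

View pics/lift.png

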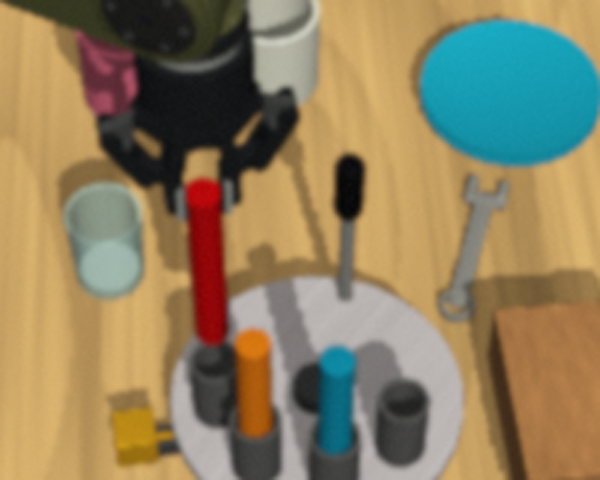

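The red bar hangs plumb and clear of the rim (bottom at about 0.154), and the rotor is unmoved with the other two bars in place. I carry it over to the white crock.

>>> {"api": "arm_command", "payload": {"steps": [[0.629,0.189,0,0,0,0,1],[0.629,0.189,0,0,0,0,1],[0.629,0.189,0,0,0,0,1],[0.629,0.189,0,0,0,0,1],[0.629,0.189,0,0,0,0,1]]}}

```text
time_s: 13.05
ee_pos: [0.5136, -0.0791, 0.2748]
eef_rot: [-0.0, 0.66, 0.751, -0.0]
force: [-0.4, -1.2, -2.2]
grip_width: 0.0242
grasp_force: 39.7
```

>>> {"api": "arm_command", "payload": {"steps": [[0.629,0.189,0,0,0,0,1],[0.629,0.189,0,0,0,0,1],[0.629,0.189,0,0,0,0,1],[0.629,0.189,0,0,0,0,1],[0.629,0.189,0,0,0,0,1]]}}

```text
time_s: 13.55
ee_pos: [0.5295, 0.0181, 0.2748]
eef_rot: [-0.0, 0.66, 0.751, -0.0]
force: [0.4, -0.5, -1.9]
grip_width: 0.0244
grasp_force: 39.7
```

>>> {"api": "arm_command", "payload": {"steps": [[0.629,0.189,0,0,0,0,1],[0.629,0.189,0,0,0,0,1],[0.629,0.189,0,0,0,0,1],[0.629,0.189,0,0,0,0,1],[0.629,0.189,0,0,0,0,1]]}}

```text
time_s: 14.05
ee_pos: [0.5454, 0.1153, 0.2748]
eef_rot: [-0.0, 0.66, 0.751, -0.0]
force: [0.1, -0.2, -2.1]
grip_width: 0.0243
grasp_force: 39.7
```

>>> {"api": "arm_command", "payload": {"steps": [[0.629,0.189,0,0,0,0,1],[0.629,0.189,0,0,0,0,1],[0.629,0.189,0,0,0,0,1],[0.629,0.189,0,0,0,0,1],[0.629,0.189,0,0,0,0,1]]}}

```text
time_s: 14.55
ee_pos: [0.5614, 0.2125, 0.2747]
eef_rot: [-0.0, 0.66, 0.751, -0.0]
force: [0.9, -0.1, -1.5]
grip_width: 0.0244
grasp_force: 39.7
```

>>> {"api": "arm_command", "payload": {"steps": [[0,0,0,0,0,0,1],[0,0,0,0,0,0,1]]}}

```text
time_s: 14.75
ee_pos: [0.5613, 0.2116, 0.2746]
eef_rot: [-0.0, 0.66, 0.752, -0.001]
force: [-0.2, 0.2, -1.7]
grip_width: 0.0241
grasp_force: 39.7
```

```bash
python3 st.py
python3 - <<'E'
from w import *
p,d=snapshot("side"); W=cloud("side",d); h=cv2.cvtColor(p,cv2.COLOR_RGB2HSV)
m=((h[...,0]<=5)&(h[...,1]>150)&(np.hypot(W[...,0]-.561,W[...,1]-.21)<.04)); q=W[m]
for z in np.arange(.15,.34,.02):
    k=q[np.abs(q[:,2]-z)<.01]
    if len(k)>3: print(z.round(2),k.mean(0).round(4),len(k))
q=W[np.abs(W[...,2]-.095)<.006]; q=q[np.hypot(q[:,0]-.561,q[:,1]-.211)<.05]; print(cv2.minEnclosingCircle(np.float32(q[:,:2])),len(q))
E
```

```text
14.75 [0.5613 0.2116 0.2746] yaw 97.45 j [ 0.3   0.37  1.26 -0.    1.51  0.17]
r 0.3824 ang 92.45 [-0.2  0.2 -1.7]
0.15 [0.5614 0.2006 0.1581] 5
0.17 [0.5584 0.2018 0.1688] 36
0.19 [0.5605 0.2014 0.1894] 32
0.21 [0.5601 0.2011 0.2098] 39
0.23 [0.5614 0.202  0.2314] 31
0.25 [0.5607 0.2017 0.2516] 36
0.27 [0.561  0.202  0.2691] 32
0.29 [0.5592 0.2009 0.2886] 35
0.31 [0.5608 0.2032 0.3113] 45
0.33 [0.5612 0.2093 0.3234] 26
((0.563157320022583, 0.210770383477211), 0.04758407920598984) 202
```

>>> {"api": "arm_command", "payload": {"steps": [[0,0,0.8,0,0,0,1],[0,0,0.8,0,0,0,1],[0,0,0.8,0,0,0,1],[0,0,0.8,0,0,0,1],[0,0,0.8,0,0,0,1]]}}

```text
time_s: 15.3
ee_pos: [0.5614, 0.2108, 0.1545]
eef_rot: [0.0, 0.66, 0.751, 0.0]
force: [0.6, 0.4, -1.8]
grip_width: 0.0243
grasp_force: 39.7
```

>>> {"api": "arm_command", "payload": {"steps": [[0,0,0.13,0,0,0,1],[0,0,0.13,0,0,0,1],[0,0,0.13,0,0,0,1],[0,0,0.13,0,0,0,1],[0,0,0.1,0,0,0,1]]}}

```text
time_s: 15.8
ee_pos: [0.5616, 0.2117, 0.137]
eef_rot: [0.0, 0.66, 0.751, 0.0]
force: [-0.3, -0.6, -2.2]
grip_width: 0.0245
grasp_force: 39.6
```

>>> {"api": "arm_command", "payload": {"steps": [[0,0,0.03,0,0,0,1],[0,0,0.03,0,0,0,1],[0,0,0,0,0,0,1]]}}

```text
time_s: 16.1
ee_pos: [0.5615, 0.2118, 0.1349]
eef_rot: [0.0, 0.66, 0.751, 0.0]
force: [-0.2, 0.0, -3.3]
grip_width: 0.0243
grasp_force: 39.6
```

>>> {"api": "arm_command", "payload": {"steps": [[0,0,0.03,0,0,0,1],[0,0,0.03,0,0,0,1],[0,0,0.03,0,0,0,1],[0,0,0,0,0,0,1]]}}

```text
time_s: 16.5
ee_pos: [0.5614, 0.2117, 0.132]
eef_rot: [-0.0, 0.66, 0.751, -0.0]
force: [1.2, 0.3, -2.8]
grip_width: 0.0248
grasp_force: 39.6
```

>>> {"api": "arm_command", "payload": {"steps": [[0,0,0.03,0,0,0,1],[0,0,0,0,0,0,1]]}}

```text
time_s: 16.7
ee_pos: [0.5614, 0.2117, 0.1312]
eef_rot: [-0.0, 0.66, 0.751, -0.0]
force: [-0.9, -0.3, -2.3]
grip_width: 0.0247
grasp_force: 39.6
```

>>> {"api": "arm_command", "payload": {"steps": [[0,0,0.03,0,0,0,1],[0,0,0.02,0,0,0,1],[0,0,0,0,0,0,1]]}}

```text
time_s: 17.0
ee_pos: [0.5618, 0.2118, 0.1305]
eef_rot: [0.0, 0.66, 0.751, 0.001]
force: [-1.2, -0.9, 4.6]
grip_width: 0.024
grasp_force: 40.3
```

```bash
python3 st.py
```

```text
17.0 [0.5618 0.2118 0.1305] yaw 97.41 j [0.3  0.47 1.45 0.   1.21 0.17]
r 0.3825 ang 92.37 [-1.2 -0.9  4.6]
```

>>> {"api": "arm_command", "payload": {"steps": [[0,0,0,0,0,0,1],[0,0,0,0,0,0,0.68],[0,0,0,0,0,0,0.64],[0,0,0,0,0,0,0.6],[0,0,0,0,0,0,0.55]], "grip_force": 20}}

```text
time_s: 17.5
ee_pos: [0.5614, 0.2117, 0.1296]
eef_rot: [-0.0, 0.66, 0.751, -0.0]
force: [0.4, -0.8, 0.8]
grip_width: 0.0384
grasp_force: 0.0
```

>>> {"api": "arm_command", "payload": {"steps": [[0,0,0,0,0,0,0.4],[0,0,0,0,0,0,0.2],[0,0,0,0,0,0,0],[0,0,0,0,0,0,0],[0,0,0,0,0,0,0]]}}

```text
time_s: 18.0
ee_pos: [0.5614, 0.2117, 0.1298]
eef_rot: [-0.0, 0.66, 0.751, 0.0]
force: [-0.0, -0.4, 0.4]
grip_width: 0.0858
grasp_force: 0.0
```

Run:
```python
from w import *
p,d=snapshot("side"); cv2.imwrite("pics/rel.png",cv2.resize(p[130:350,200:420],(600,600),interpolation=2)[...,::-1])
```

```text
(no output)
```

View pics/rel.png

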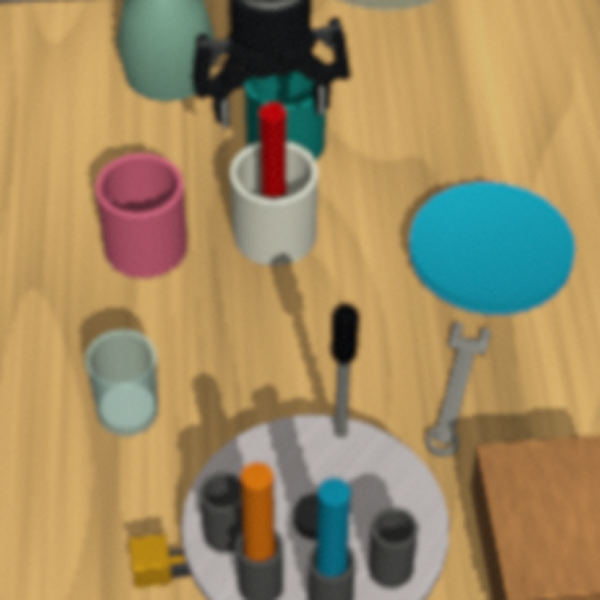

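The red bar stands upright in the crock and is free of the fingers. I retract straight up, then away.

>>> {"api": "arm_command", "payload": {"steps": [[0,0,-0.5,0,0,0,0],[0,0,-0.8,0,0,0,0],[0,0,-0.9,0,0,0,0],[0,0,-0.9,0,0,0,0],[0,0,-0.9,0,0,0,0]]}}

```text
time_s: 18.55
ee_pos: [0.5613, 0.2117, 0.2523]
eef_rot: [0.0, 0.66, 0.751, 0.0]
force: [-0.3, 0.2, 0.4]
grip_width: 0.0851
grasp_force: 0.0
```

>>> {"api": "arm_command", "payload": {"steps": [[0,-0.9,-0.6,0,0,0,0],[0,-0.9,-0.6,0,0,0,0],[0,-0.9,0,0,0,0,0],[0,-0.9,0,0,0,0,0],[0,-0.9,0,0,0,0,0]]}}

```text
time_s: 19.05
ee_pos: [0.4264, 0.1941, 0.287]
eef_rot: [0.0, 0.66, 0.751, 0.001]
force: [-0.6, 0.0, 0.5]
grip_width: 0.0851
grasp_force: 0.0
```

>>> {"api": "arm_command", "payload": {"steps": [[0,0,0,0,0,0,0],[0,0,0,0,0,0,0],[0,0,0,0,0,0,0],[0,0,0,0,0,0,0],[0,0,0,0,0,0,0]]}}

```text
time_s: 19.55
ee_pos: [0.4279, 0.1943, 0.2856]
eef_rot: [-0.0, 0.66, 0.751, -0.0]
force: [-0.6, -0.6, 0.2]
grip_width: 0.0854
grasp_force: 0.0
```

```bash
python3 st.py
python3 - <<'E'
from w import *
ims=[]
for n in("top","side"):
    p,d=snapshot(n); W=cloud(n,d); h=cv2.cvtColor(p,cv2.COLOR_RGB2HSV)
    x,y,w,hh=(170,140,270,180) if n=="top" else (190,130,240,240); ims.append(cv2.resize(p[y:y+hh,x:x+w],(400,300),interpolation=2))
    for k,lo,hi in(("amb",8,16),("tur",92,108)):
        q=W[(h[...,0]>=lo)&(h[...,0]<=hi)&(h[...,1]>120)&(np.abs(W[...,2]-.2195)<.005)&(np.hypot(W[...,0]-.5776,W[...,1]+.1704)<.1)]; a=q.mean(0); print(n,k,len(q),a.round(4),np.degrees(np.arctan2(a[1]+.1704,a[0]-.5776)).round(1)%360)
    q=W[(np.abs(W[...,2]-.22)<.006)&(np.hypot(W[...,0]-.609,W[...,1]+.0756)<.03)]; a=q.mean(0); print(n,"handle",len(q),a.round(4),np.degrees(np.arctan2(a[1]+.1704,a[0]-.5776)).round(1))
    q=W[(h[...,0]<=5)&(h[...,1]>150)&(np.hypot(W[...,0]-.561,W[...,1]-.21)<.04)&(W[...,2]>.172)]; print(n,"red top",len(q),q.mean(0).round(4) if len(q) else 0)
cv2.imwrite("pics/fin.png",np.hstack(ims)[...,::-1])
E
```

```text
19.55 [0.4279 0.1943 0.2856] yaw 97.4 j [0.35 0.06 1.6  0.   1.47 0.22]
r 0.3942 ang 112.32 [-0.6 -0.6  0.2]
top amb 70 [ 0.5255 -0.2308  0.2187] 229.2
top tur 61 [ 0.5842 -0.2481  0.2186] 274.8
top handle 62 [ 0.6069 -0.0737  0.2191] 73.2
top red top 15 [0.5609 0.2146 0.1774]
side amb 100 [ 0.5265 -0.2323  0.2181] 230.4
side tur 101 [ 0.584  -0.2522  0.2182] 274.5
side handle 75 [ 0.6063 -0.0782  0.2187] 72.7
side red top 43 [0.5606 0.2096 0.1773]
```

View pics/fin.png

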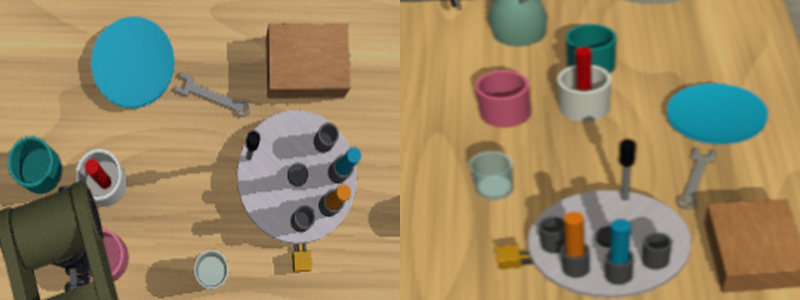

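The final picture shows the emptied cup at the pointer with the handle turned about 135°. The red bar stands upright with its top at 0.177 m, which matches the crock floor plus the bar's length, and nothing else has moved.

```bash
python3 -c "from bench import *; print(hand_in())"
```

```text
the job is handed in; nothing more can be done
None
```

The job is handed in: the carousel is turned so the emptied red cup is at the pointer, and the red bar stands upright in the white crock, with the other two bars in their cups and nothing else moved.

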